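Bring the circuit board under the test probe

ROBOT

A 7-joint arm with a two-finger parallel gripper is mounted at the origin on the work surface. World frame = base frame: x ahead of the robot, y to its left, z up, the work surface at z = 0. Lengths are in mm, angles in rad, forces in N, time in s.
With the tool pointing down it reaches from about 425 to 950 mm from the base axis. Payload 4.7 kg.
Tool frame: the origin (TCP) lies on the centre line of the jaws, within the pads' length; the fingertips stand 19 mm ahead of it and the grasp point (between the pads) is the TCP (arm.tips_ahead is the distance from the TCP to the fingertips, in mm); z points along the fingers, y is the direction in which the jaws open and shut (so a half turn about z gives the same grasp; the last joint's range is limited). The gripper opens to 87 mm and grips with 3 to 60 N. Pads are 19 mm wide; open, the fingers measure 117 mm over their backs; the gripper's body (75 mm by 190 mm) begins 51 mm behind the grasp point.
Start: joints at [1.136, 0.469, -0.049, 1.532, 0.024, 1.141, -0.082], TCP at [266.505, -620.179, 241.573] pointing down, gripper open.
Joint ranges: [-2.59, 2.59], [-0.33, 1.99], [-1.39, 1.29], [0.1, 2.45], [-1.04, 4.18], [0.21, 1.99], [-2.66, 2.66]. Speed limits (rad/s): [2.57, 2.57, 3.14, 3.14, 3.14, 3.14, 3.14].

INTERFACE

Orientations are given as a rotation vector (axis times angle).
In Python, from station import telemetry, optics, arm gives the robot as it stands. The module is installed in compiled form; this text tells all that it offers.
- The arm moves only by the tool servo_tool, never from a script. Its argument "series" is a list of rows, each an object of numbers: "dx", "dy", "dz": the shift along the world's x, y, z in mm; "yaw": the turn about the world's z in rad. In form: [{"dx": .., "dy": .., "dz": .., "yaw": ..}, ...]. A call has 1 to 10 rows; each row shifts and turns the commanded pose from where the row before left it; what a row does not reach is not made up. A row lasts 1/12 s, in which the tool goes at most 41.7 mm and 7.16 degrees, less where a joint would pass 70% of its speed; a pose out of reach is approached as far as the arm can. A call is refused whole if a number of a shift passes 41.7 or a number of a turn 0.125, either way. A call with a gripper value outside its range is refused whole. "gripper" is the closure, from 0 (fully open) to 1 (shut), set as the call begins (left out, the last holds). The fingers move at their own pace and stop on an object; "force" is the grip in N (left out, the last holds). Time passes only in rows, so rows that do not move let the fingers close. It gives the time, the measured TCP pose, the force and the opening at its end, in the units of the state.
- telemetry.read_state(): the state, without advancing time (a new reading comes with each control period).
- optics.snapshot(name): name is "scene" or "top" or "wrist"; returns (picture, depth): 400x640x3 uint8, red, green, blue; 400x640 float32, mm along the optical axis (not along the pixel's ray), 0 where there is no reading.
- optics.camera_info(name): a dict with "fov_y" (degrees; the focal length in pixels is half the picture's height over the tangent of half this angle, whatever the lens; pixels are square), "cx", "cy" (the principal point, pixels), "eye" and "attitude" of the camera in the world; the wrist camera has in their place "T_tool_cam" (4x4, takes a point from camera to tool coordinates, whose origin is the TCP and whose axes are the flange's). Camera axes: x right, y down, z forward; pixel columns grow to the right and rows downward; lengths in mm; the calibration is good to about 2 mm. A picture is of the moment at which its call begins: read the wrist's pose just before it. camera_info takes no time and is no camera call.
- arm.finish_job(): hands the job in, once; it reports no verdict.
The state is a dict: "clock": time; "qpos": joint angles; "dq": joint speeds; "joint_torque": joint torques, N m; "position": TCP position; "orientation": TCP orientation; "wrist_force": force on the tool from outside, world axes, zero at the start; "wrist_torque": the same for the moment, N m; "width": opening from 0.0 (shut) to 1.0 (fully open).
Only numpy, scipy, OpenCV 4.12 (cv2) and the standard library are available. Lean on these libraries where they do the work, as an engineer would, in place of code of your own. Each camera call takes 0.05 s, during which the arm holds its last target. There are 200 camera calls.

TASK

On the test station, push a spoke of the four-armed carousel round with a fingertip until the nest with the square circuit board stands over the base bar, centred in line between the hub and the probe post. Then push the probe arm round with a fingertip as far as it goes, so that its tip ends over the middle of the board. Pick nothing up, keep the fingers off the parts in the nests, and leave everything else on the bench where it is.

Things in the scene. Friction and masses are not known exactly. Their poses are not given: they have to be found in the camera images.
- station: Fixed test station. Aluminium base bar 70 mm wide, 8 mm thick, on the bench along the station's own y axis, from y = +50 to -280 mm. Origin: on the bench, on the carousel's vertical axis. A round bearing foot (34 mm radius, up to 26 mm high) stands at the origin, the probe post (15 mm radius, 70 mm high) at station y = -245 mm.
- carousel: Four-armed carousel; turns either way without stops about the vertical axis through the station's origin; friction of 0.08 N m holds it where left. Origin on that axis at bench height. Hub 30 mm radius, 28 to 54 mm high (its steel cap to 60). Spokes along its own +x, +y, -x, -y: aluminium bars 16 mm wide, 30 to 48 mm above the bench, bare from 30 to 96 mm off the axis.
- empty_nest (a point): Floor centre of the carousel's -y nest, empty at the start and then within 0.6 rad of the test spot; axes as the carousel's. Each spoke ends in such an open square nest, 58 mm outside, 50 inside, 125 mm from the axis, floor 34 and rim 44 mm above the bench; the other three hold one part each. Below spokes and nests are only base bar, foot and bench.
- board: Loose square circuit board, 44 x 44 mm, with a black chip and a finned heat sink in its middle, 18 mm high in all (top 52 mm above the bench). Origin: centre of its underside. It lies in one of the nests with up to 3 mm of play and rides round with the carousel.
- capacitor: Loose round aluminium can, 33 mm across and 42 mm high with its two terminals, upright in another nest (top 76 mm above the bench). Origin: centre of its underside. To be left in its nest.
- choke: Loose copper ring, 42 mm outside, 20 mm hole, 16 mm high, lying in another nest. Origin: centre of its underside. To be left in its nest.
- test_spot (a point): The place where the board must stand: on the line from hub to probe post, over the base bar, 125 mm from the carousel's axis (station y = -125 mm), at nest floor height, 34 mm above the bench. Its axes are the station's.
- pivot (a point): On the probe arm's vertical hinge axis above the probe post, 80 mm above the bench (mid-height of the arm). Its x axis points along the arm from the post to the tip.
- probe_tip (a point): Lower end of the probe's brass pin (8 mm across) under the end of the arm, 120 mm from the hinge axis, 60 mm above the bench.
- probe_arm (a joint): Angle (rad) of the probe arm, a level grey bar 16 mm wide, 72 to 88 mm above the bench, reaching 128 mm from its hinge axis (cap 19 mm radius, up to 95 mm high). 0 to 0.3 = parked, swung out; grows clockwise seen from above to the stop at 1.40, where the arm points from post to hub, tip over the test spot. Friction 0.05 N m, no spring.
- bottle: White plastic bottle, 40 mm across, 75 mm high, standing beside the base bar on its side away from the parked probe arm. Origin: centre of its underside. Bystander.
- jar: White plastic jar, 48 mm across, 55 mm high. Origin: centre of its underside. Bystander.
- marker: Green marker pen with black cap, 135 mm long, lying. Origin under its middle. Bystander.
- pliers: Pliers with yellow handles, 135 mm long, lying. Origin under the joint, jaws along +x. Bystander.
- screwdriver: Screwdriver with black handle, 160 mm long, lying. Bystander.
- parts_tray: Light plastic tray with six compartments, 110 x 150 x 40 mm. Origin: centre of its underside. Bystander.
Mind the look-alikes: they are no part of the job. Leave any red or yellow look-alike of the capacitor alone. Leave any purple look-alike of the board alone.

How it is judged:
By the outcome, as a careful person would: the job done as asked, in the order asked, and still so for the second after the job is handed in, with the robot touching nothing.
It also fails if it takes over 58 s, if anything falls off the work surface, if the arm or the gripper's body presses on something with over 40 N, if the wrist force passes 120 N, or if a joint passes its speed limit or range.

## Working session

There is one attempt and no reset: what is moved stays moved. The work goes in short steps, Python scripts to look and compute and a tool call to move; the robot and the scene stay as the last step left them, time stands still between calls to the robot, and variables do not carry over. Pictures are saved under pics/ and viewed, about 8 in all and at most 12, crops included, and the job is handed in when it is done.

Besides the shell and the picture viewer there is one more tool, called after "Call:" as a command line: name --argument value ..., lists and objects as JSON in quotes. servo_tool: Moves the arm, as the interface text tells. Its arguments: {"type":"object","properties":{"series":{"type":"array"},"gripper":{"type":"number"},"force":{"type":"number"}},"required":["series"]}

```bash
mkdir -p pics; cat > h.py <<'E'
import numpy as np, cv2
from scipy.spatial.transform import Rotation as R
from station import telemetry, optics, arm
def snap(name, fn=None):
    im,d=optics.snapshot(name)
    if fn: cv2.imwrite('pics/'+fn, im[:,:,::-1])
    np.savez('pics/'+name+'.npz',im=im,d=d)
    return im,d
def cam(name):
    c=optics.camera_info(name)
    f=200/np.tan(np.radians(c['fov_y'])/2)
    A=np.array(c['attitude'],float)
    A=A if A.shape==(3,3) else R.from_rotvec(A).as_matrix()
    return f,c['cx'],c['cy'],A,np.array(c['eye'],float)
def toz(name,u,v,z):
    f,cx,cy,A,e=cam(name)
    r=A@np.array([(u-cx)/f,(v-cy)/f,1]); return e+r*(z-e[2])/r[2]
def cloud(name,d):
    f,cx,cy,A,e=cam(name)
    v,u=np.mgrid[:400,:640]
    P=np.stack([(u-cx)/f*d,(v-cy)/f*d,d],-1)
    return P@A.T+e
def px(name,P):
    f,cx,cy,A,e=cam(name); q=A.T@(np.array(P,float)-e); return [round(f*q[0]/q[2]+cx,1),round(f*q[1]/q[2]+cy,1)]
E
python3 - <<'E'
from h import *
for n in ['scene','top']:
    print(optics.camera_info(n)); snap(n,n+'0.png')
s=telemetry.read_state();print(s['clock'],s['position'],s['orientation'],s['width'])
E
```

```text
{'fov_y': 43.37057920442074, 'cx': 318.20830719483655, 'cy': 191.238772102602, 'eye': array([1418.28973269,  547.82826748, 1046.72095616]), 'attitude': array([-1.27257419, -2.26717607,  0.95762734])}
{'fov_y': 52.2581456816841, 'cx': 317.3026999961707, 'cy': 195.67213515163527, 'eye': array([ 316.00776571,   18.92158359, 1228.14970737]), 'attitude': array([-2.02695214,  2.17431491, -0.25188503])}
0.1 [ 266.26615417 -619.72417211  240.59665103] [-3.07547887e+00 -6.32779111e-01  6.43587187e-04] 1.0047040123118405
```

View pics/scene0.png

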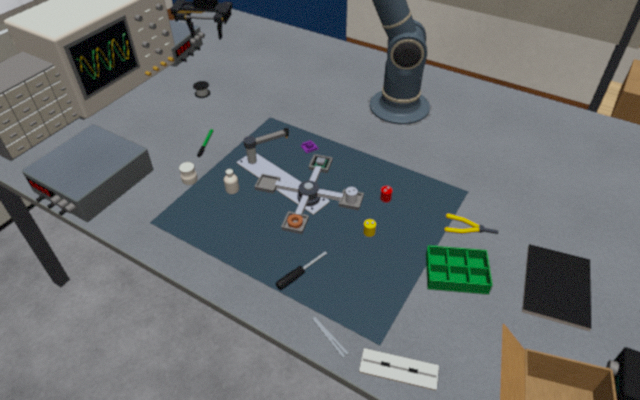

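View pics/top0.png

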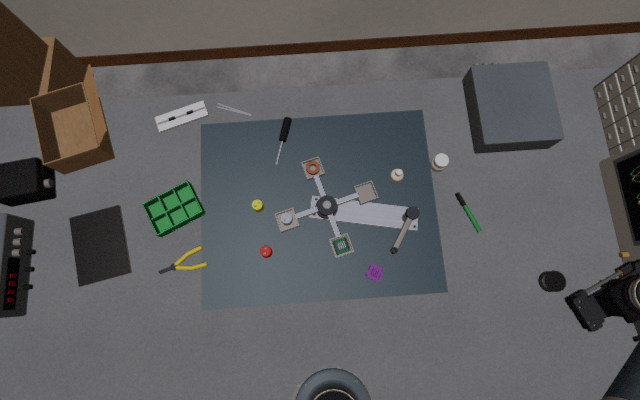

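```bash
python3 - <<'E'
from h import *
z=np.load('pics/top.npz');im=z['im'];d=z['d']
cv2.imwrite('pics/c1.png',cv2.resize(im[140:300,230:450],None,fx=3.6,fy=3.6,interpolation=cv2.INTER_CUBIC)[:,:,::-1])
P=cloud('top',d)
for n,u,v,h in [('hub',327,206,60),('board',341,245,52),('empty',366,191,44),('cap',287,219,76),('choke',312,168,50),('post',412,213,95),('tip',394,250,88),('bottle',397,175,75),('jar',441,162,55)]:
    print(n,toz('top',u,v,h).round(0),P[v,u].round(0))
# hub: points with z 50..66 near; post: z 86..100 
H=P[...,2]
def blob(c,r,lo,hi):
    m=(np.hypot(P[...,0]-c[0],P[...,1]-c[1])<r)&(H>lo)&(H<hi)&(d>0); q=P[m]; (cx,cy),rr=cv2.minEnclosingCircle(q[:,:2].astype(np.float32)); return len(q),q.mean(0).round(1),(round(cx,1),round(cy,1),round(rr,1))
print('hub',blob(toz('top',327,206,60),40,56,70)); print('post',blob(toz('top',412,213,95),30,91,103)); print('arm',blob(toz('top',394,250,88),60,75,91))
E
```

```text
hub [558. -25.  60.] [557. -25.  64.]
board [442. -57.  52.] [443. -58.  48.]
empty [ 599. -146.   44.] [ 601. -147.   33.]
cap [525.  92.  76.] [525.  93.  72.]
choke [680.  11.  50.] [685.  10.  33.]
post [ 514. -262.   95.] [ 513. -262.   97.]
tip [ 414. -201.   88.] [ 414. -200.   95.]
bottle [ 633. -237.   75.] [ 637. -240.   62.]
jar [ 670. -379.   55.] [ 670. -379.   53.]
hub (103, array([562.5, -24.7,  58.8]), (563.1, -25.1, 29.0))
post (139, array([ 515.8, -263.9,   95.3]), (509.5, -261.9, 25.7))
arm (115, array([ 439.5, -215.6,   87.2]), (436.5, -213.8, 33.2))
```

View pics/c1.png

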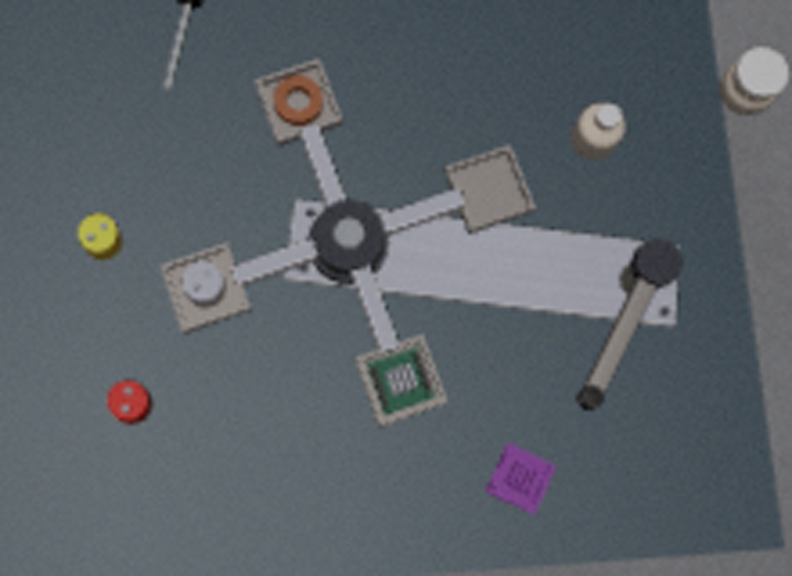

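Top view: hub (327,205), post (413,213), parked arm tip (394,250), capacitor nest (287,219), choke (312,168), empty nest (366,191). The board candidates are the green one in a nest at (341,245) and the purple one loose on the mat at (375,273). The green board in the nest fits, and the crop confirms it with its chip and finned sink. The purple one is a look-alike. The nest must turn CCW by about 64°. I'm moving in over the quadrant between the capacitor and board spokes.

Call:
servo_tool --series '[{"dx": 11,"dy": 32},{"dx": 11,"dy": 32},{"dx": 11,"dy": 32},{"dx": 11,"dy": 32},{"dx": 11,"dy": 32},{"dx": 11,"dy": 32},{"dx": 11,"dy": 32},{"dx": 11,"dy": 32},{"dx": 11,"dy": 32},{"dx": 11,"dy": 32}]' --gripper 1 --force 20

```text
$.series[0]: bad value
```

Call:
servo_tool --series '[{"dx": 11,"dy": 32,"yaw": -0.05},{"dx": 11,"dy": 32,"yaw": -0.05},{"dx": 11,"dy": 32,"yaw": -0.05},{"dx": 11,"dy": 32},{"dx": 11,"dy": 32},{"dx": 11,"dy": 32},{"dx": 11,"dy": 32},{"dx": 11,"dy": 32},{"dx": 11,"dy": 32},{"dx": 11,"dy": 32}]'

```text
$.series[0]: bad value
```

```bash
cat >> h.py <<'E'
def wpose():
    s=telemetry.read_state(); T=np.eye(4);T[:3,:3]=R.from_rotvec(s['orientation']).as_matrix();T[:3,3]=s['position']
    return T@np.array(optics.camera_info('wrist')['T_tool_cam'])
_cam=cam
def cam(name):
    if name!='wrist': return _cam(name)
    c=optics.camera_info(name); W=np.load('pics/W.npy')
    return 200/np.tan(np.radians(c['fov_y'])/2),c['cx'],c['cy'],W[:3,:3],W[:3,3]
def wsnap(fn):
    np.save('pics/W.npy',wpose()); return snap('wrist',fn)
E
python3 - <<'E'
from h import *
im,d=wsnap('w1.png')
s=telemetry.read_state();print(s['clock'],s['position'],s['orientation'],s['width'],s['wrist_force'])
for P in [(559,-25,60),(442,-57,44),(514,-262,95)]: print(px('wrist',P))
print(optics.camera_info('wrist'))
E
```

```text
0.15 [ 266.29907509 -619.79442075  240.74391527] [-3.07571671e+00 -6.32797562e-01  5.64763897e-04] 1.002958338422756 [-0.2270938  -0.48882463 -0.52463243]
[np.float64(-533.9), np.float64(-789.3)]
[np.float64(-369.7), np.float64(-399.8)]
[np.float64(-119.5), np.float64(-485.8)]
{'fov_y': 58.21722236877029, 'cx': 320.79034699869635, 'cy': 200.9141094362779, 'T_tool_cam': array([[-2.72804195e-04, -9.52983182e-01, -3.03023070e-01,
         8.33497783e+01],
       [ 9.99999829e-01, -1.03169481e-04, -5.75815458e-04,
        -1.77297042e-01],
       [ 5.17479715e-04, -3.03023175e-01,  9.52983047e-01,
        -1.41866176e+02],
       [ 0.00000000e+00,  0.00000000e+00,  0.00000000e+00,
         1.00000000e+00]])}
```

View pics/w1.png

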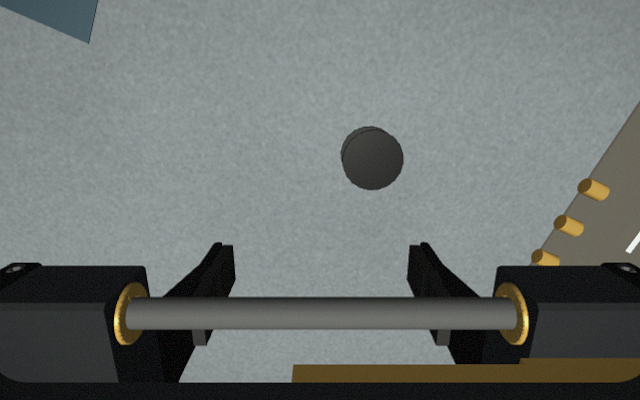

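The call was refused because each row needs all four keys. The wrist view shows only bare bench near the start and the jaws at rows 250-350. I'm resending with full rows.

Call:
servo_tool --series '[{"dx": 11,"dy": 32,"dz": 0,"yaw": 0},{"dx": 11,"dy": 32,"dz": 0,"yaw": 0},{"dx": 11,"dy": 32,"dz": 0,"yaw": 0},{"dx": 11,"dy": 32,"dz": 0,"yaw": 0},{"dx": 11,"dy": 32,"dz": 0,"yaw": 0},{"dx": 11,"dy": 32,"dz": 0,"yaw": 0},{"dx": 11,"dy": 32,"dz": 0,"yaw": 0},{"dx": 11,"dy": 32,"dz": 0,"yaw": 0},{"dx": 11,"dy": 32,"dz": 0,"yaw": 0},{"dx": 11,"dy": 32,"dz": 0,"yaw": 0}]' --gripper 1 --force 20

```text
clock: 0.98
position: [376.6, -298.5, 241.5]
orientation: [3.077, 0.633, -0.0]
wrist_force: [0.4, 0.9, -1.1]
width: 0.326
```

Call:
servo_tool --series '[{"dx": 11,"dy": 32,"dz": 0,"yaw": -0.05},{"dx": 11,"dy": 32,"dz": 0,"yaw": -0.05},{"dx": 11,"dy": 32,"dz": 0,"yaw": -0.05},{"dx": 11,"dy": 32,"dz": 0,"yaw": 0},{"dx": 11,"dy": 32,"dz": 0,"yaw": 0},{"dx": 11,"dy": 32,"dz": 0,"yaw": 0},{"dx": 11,"dy": 32,"dz": 0,"yaw": 0},{"dx": 11,"dy": 32,"dz": 0,"yaw": 0},{"dx": 11,"dy": 32,"dz": 0,"yaw": 0},{"dx": 0,"dy": 0,"dz": 0,"yaw": 0}]'

```text
clock: 1.82
position: [477.0, -4.8, 242.0]
orientation: [-3.11, -0.417, -0.004]
wrist_force: [-0.4, 0.7, -0.5]
width: 0.005
```

```bash
python3 - <<'E'
from h import *
im,d=wsnap('w2.png')
s=telemetry.read_state();print(s['clock'],s['position'],s['orientation'],s['width'],s['wrist_force'])
for P in [(559,-25,60),(442,-57,44),(514,-262,95)]: print(px('wrist',P))
E
```

```text
1.8667 [476.08572188  -8.37145539 241.6524592 ] [-3.11308626e+00 -4.11952280e-01 -1.09009513e-03] 0.008028675520720441 [-0.19541192 -1.17724169 -0.00228617]
[np.float64(369.1), np.float64(98.9)]
[np.float64(362.4), np.float64(223.0)]
[np.float64(621.1), np.float64(227.7)]
```

View pics/w2.png

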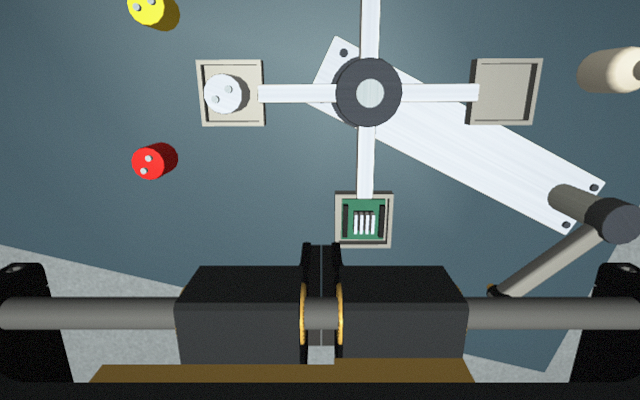

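Wrist view: hub cap at (370,93), board nest at (364,219), capacitor nest at (229,93), empty nest at (506,92), post cap at (622,224), closed fingers at columns 301-342.

```bash
python3 - <<'E'
from h import *
z=np.load('pics/wrist.npz');im=z['im'];hsv=cv2.cvtColor(im,cv2.COLOR_RGB2HSV)
def an(p,q): return np.degrees(np.arctan2(q[1]-p[1],q[0]-p[0])).round(2)
# hub dark disc fit (top at z=54 ring)
hub=toz('wrist',370,93,60);print('hub',hub.round(1), 'post',(po:=toz('wrist',622,223,95)).round(1),an(hub,po),np.hypot(*(po-hub)[:2]))
for n,p,h in [('board',(363.5,220),44),('cap',(230.5,93),44),('empty',(506,92),44)]:
    q=toz('wrist',*p,h);print(n,q.round(1),an(hub,q),np.hypot(*(q-hub)[:2]).round(1))
q=[toz('wrist',*p,8) for p in [(344,53),(594,187),(566,225)]];print([a.round(1) for a in q],an(q[0],q[1]))
for h in (30,48): print('spoke px edges',[px('wrist',hub*[1,1,0]+[r*np.cos(np.radians(-165)),r*np.sin(np.radians(-165)),h]) for r in (40,90)])
E
```

```text
hub [563.9 -24.3  60. ] post [ 518.1 -260.6   95. ] -100.97 240.71669927362026
board [445.4 -57.1  44. ] -164.51 123.0
cap [530.9  95.8  44. ] 105.35 124.5
empty [ 597.4 -144.7   44. ] -74.45 125.0
[array([593.8,   4.8,   8. ]), array([ 535.8, -293.9,    8. ]), array([ 487.7, -285. ,    8. ])] -101.0
spoke px edges [[np.float64(364.2), np.float64(135.3)], [np.float64(362.2), np.float64(184.8)]]
spoke px edges [[np.float64(366.4), np.float64(137.8)], [np.float64(364.2), np.float64(189.6)]]
```

Call:
servo_tool --series '[{"dx": 7,"dy": 2.5,"dz": -15,"yaw": 0},{"dx": 7,"dy": 2.5,"dz": -20,"yaw": 0},{"dx": 0,"dy": 0,"dz": -25,"yaw": 0},{"dx": 0,"dy": 0,"dz": -25,"yaw": 0},{"dx": 0,"dy": 0,"dz": -25,"yaw": 0},{"dx": 0,"dy": 0,"dz": -25,"yaw": 0},{"dx": 0,"dy": 0,"dz": -20,"yaw": 0},{"dx": 0,"dy": 0,"dz": -20,"yaw": 0},{"dx": 0,"dy": 0,"dz": -10,"yaw": 0},{"dx": 0,"dy": 0,"dz": 0,"yaw": 0}]'

```text
clock: 2.7
position: [487.6, -8.3, 54.6]
orientation: [-3.116, -0.399, 0.008]
wrist_force: [0.4, -0.2, 0.5]
width: 0.007
```

```bash
python3 - <<'E'
from h import *
im,d=wsnap('w3.png')
s=telemetry.read_state();print(s['clock'],s['position'],s['orientation'],s['wrist_force'])
h=np.array([564,-24.5]);r=65
# waypoints: spoke angle a, finger offset 23.5
prev=None
for a in np.arange(-164.6,-100.9,6.36):
    A=np.radians(a);u=np.array([np.cos(A),np.sin(A)]);t=np.array([-u[1],u[0]]);p=h+r*u-23*t
    print(round(a,1),p.round(1),None if prev is None else (p-prev).round(1));prev=p
E
```

```text
2.75 [488.78642164  -7.9485288   55.91935829] [ 3.11591695  0.39934387 -0.00353727] [0.7111175  0.00264154 0.31915143]
-164.6 [495.2 -19.6] None
-158.2 [495.1 -27.2] [-0.1 -7.6]
-151.9 [495.8 -34.9] [ 0.7 -7.6]
-145.5 [497.4 -42.3] [ 1.6 -7.5]
-139.2 [499.8 -49.6] [ 2.4 -7.3]
-132.8 [503.  -56.6] [ 3.2 -7. ]
-126.4 [506.9 -63.1] [ 3.9 -6.6]
-120.1 [511.5 -69.2] [ 4.6 -6.1]
-113.7 [516.8 -74.8] [ 5.3 -5.5]
-107.4 [522.7 -79.7] [ 5.9 -4.9]
-101.0 [529.  -83.9] [ 6.4 -4.2]
```

View pics/w3.png

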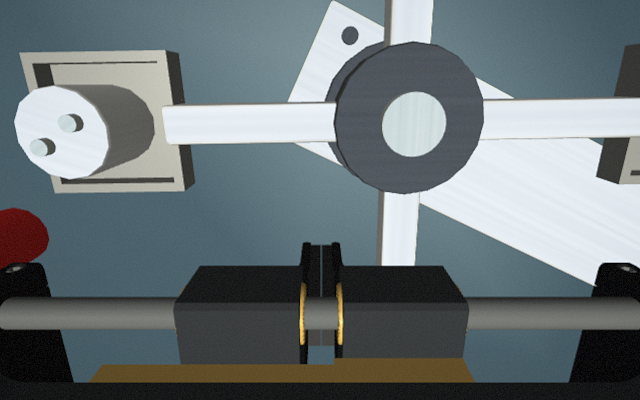

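Call:
servo_tool --series '[{"dx": 2.9,"dy": -6.2,"dz": 0,"yaw": 0},{"dx": 2.8,"dy": -6.2,"dz": 0,"yaw": 0},{"dx": 0,"dy": -3.8,"dz": 0,"yaw": 0.055},{"dx": -0.1,"dy": -3.8,"dz": 0,"yaw": 0.056},{"dx": 0.3,"dy": -3.8,"dz": 0,"yaw": 0.055},{"dx": 0.4,"dy": -3.8,"dz": 0,"yaw": 0.056},{"dx": 0.7,"dy": -3.8,"dz": 0,"yaw": 0.055},{"dx": 0.9,"dy": -3.7,"dz": 0,"yaw": 0.056},{"dx": 1.1,"dy": -3.7,"dz": 0,"yaw": 0.055},{"dx": 1.3,"dy": -3.6,"dz": 0,"yaw": 0.056}]'

```text
clock: 3.58
position: [501.1, -50.2, 57.9]
orientation: [2.949, 1.079, 0.004]
wrist_force: [-0.1, 1.7, -0.5]
width: 0.006
```

Call:
servo_tool --series '[{"dx": 1.5,"dy": -3.5,"dz": 0,"yaw": 0.055},{"dx": 1.7,"dy": -3.5,"dz": 0,"yaw": 0.056},{"dx": 1.9,"dy": -3.3,"dz": 0,"yaw": 0.055},{"dx": 2.0,"dy": -3.3,"dz": 0,"yaw": 0.056},{"dx": 2.2,"dy": -3.1,"dz": 0,"yaw": 0.055},{"dx": 2.4,"dy": -3.0,"dz": 0,"yaw": 0.056},{"dx": 1.3,"dy": -1.4,"dz": 0,"yaw": 0.028},{"dx": 1.3,"dy": -1.4,"dz": 0,"yaw": 0.028},{"dx": 0,"dy": 0,"dz": 0,"yaw": 0},{"dx": 0,"dy": 0,"dz": 0,"yaw": 0}]'

```text
clock: 4.42
position: [514.9, -73.2, 57.4]
orientation: [2.688, 1.623, 0.002]
wrist_force: [0.8, 0.1, -0.3]
width: 0.001
```

```bash
python3 - <<'E'
from h import *
im,d=wsnap('w4.png')
s=telemetry.read_state();print(s['clock'],s['position'],s['orientation'],s['wrist_force'])
print(px('wrist',[564,-24.5,60]))
E
```

```text
4.4667 [514.67614646 -72.92325995  57.2781833 ] [2.68765396e+00 1.62395052e+00 1.53706954e-03] [-0.50636135  0.13721508 -0.11187925]
[np.float64(376.2), np.float64(134.9)]
```

View pics/w4.png

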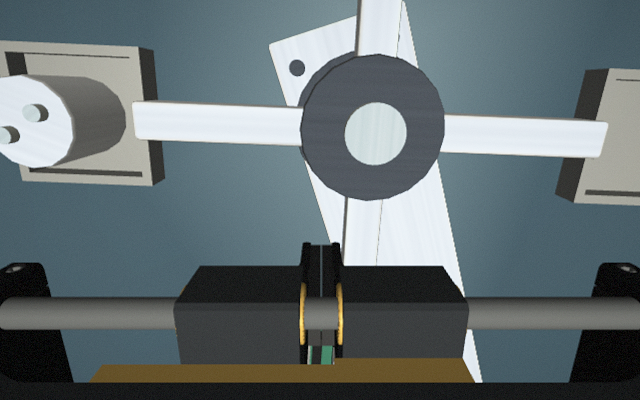

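Wrist view: hub cap at (376,134), where predicted. Finger at column 342 touches the board spoke, capacitor spoke end at (135,119), empty spoke end at (606,140). Next I work out the angle still to go.

```bash
python3 - <<'E'
from h import *
an=lambda p,q: np.degrees(np.arctan2(q[1]-p[1],q[0]-p[0])).round(2)
h=toz('wrist',376,133.5,60);print(h.round(1))
for p in [(135,119),(606,140)]:
    q=toz('wrist',*p,48);print(q.round(1),an(h,q),np.hypot(*(q-h)[:2]).round(1))
for p,q in [((135,101),(310,107)),((135,137),(300,145)),((444,114),(607,123)),((443,153),(605,158))]:
    print(an(toz('wrist',*p,48),toz('wrist',*q,48)))
E
```

```text
[564.1 -24.   60. ]
[479.8  25.5  48. ] 149.63 97.8
[649.4 -73.6  48. ] -30.19 98.7
-29.66
-30.55
-30.82
-29.54
```

Call:
servo_tool --series '[{"dx": 1.7,"dy": -1.8,"dz": 0,"yaw": 0.03},{"dx": 1.7,"dy": -1.7,"dz": 0,"yaw": 0.03},{"dx": 1.8,"dy": -1.6,"dz": 0,"yaw": 0.03},{"dx": 1.9,"dy": -1.5,"dz": 0,"yaw": 0.03},{"dx": 1.9,"dy": -1.5,"dz": 0,"yaw": 0.03},{"dx": 2.0,"dy": -1.4,"dz": 0,"yaw": 0.03},{"dx": 2.0,"dy": -1.3,"dz": 0,"yaw": 0.03},{"dx": 2.1,"dy": -1.2,"dz": 0,"yaw": 0.03},{"dx": 0,"dy": 0,"dz": 0,"yaw": 0},{"dx": 0,"dy": 0,"dz": 0,"yaw": 0}]'

```text
clock: 5.3
position: [529.4, -84.4, 56.8]
orientation: [2.474, 1.935, 0.0]
wrist_force: [0.3, 0.9, 0.0]
width: 0.003
```

```bash
cat > ang.py <<'E'
from h import *
import sys
fn=sys.argv[1]
im,d=wsnap(fn)
s=telemetry.read_state();print(s['clock'],s['position'],s['orientation'],s['wrist_force'])
# capacitor & empty spokes: bright low-saturation pixels back-projected to z=48, within spoke band
hsv=cv2.cvtColor(im,cv2.COLOR_RGB2HSV); m=(hsv[...,1]<30)&(hsv[...,2]>170); m[240:]=0
f,cx,cy,A,e=cam('wrist'); v,u=np.nonzero(m)
r=np.stack([(u-cx)/f,(v-cy)/f,np.ones(len(u))],-1)@A.T
q=(e+r*((48-e[2])/r[:,2])[:,None])[:,:2]-[564,-24.3]
rad=np.hypot(*q.T); ph=np.degrees(np.arctan2(q[:,1],q[:,0]))
g=float(sys.argv[2]) # guess of board angle
for k,n in [(-90,'cap'),(90,'empty'),(180,'choke')]:
    dd=(ph-(g+k)+180)%360-180
    lat=rad*np.sin(np.radians(dd)); ok=(rad>40)&(rad<92)&(abs(lat)<18)&(abs(dd)<60)
    if ok.sum()>100:
        l=rad[ok]*np.cos(np.radians(dd[ok])); p=np.polyfit(l,lat[ok],1)
        print(n,ok.sum(),'line angle',round(g+np.degrees(np.arctan(p[0])),2),'lateral mean',lat[ok].mean().round(2),'via mean',round(g+np.degrees(np.arctan2(lat[ok].mean(),l.mean())),2), lat[ok].min().round(1),lat[ok].max().round(1))
E
python3 ang.py w5.png -104
```

```text
5.35 [529.33154344 -84.31159777  56.78774681] [2.47395402e+00 1.93529617e+00 3.64597305e-04] [0.50356779 0.10682541 0.06098358]
cap 4756 line angle -104.97 lateral mean -1.83 via mean -105.59 -9.5 6.3
empty 4654 line angle -104.98 lateral mean -1.0 via mean -104.87 -9.1 6.9
choke 1757 line angle -108.94 lateral mean -1.2 via mean -105.62 -18.0 17.7
```

Call:
servo_tool --series '[{"dx": 0.8,"dy": -0.5,"dz": 0,"yaw": 0.014},{"dx": 0.8,"dy": -0.5,"dz": 0,"yaw": 0.014},{"dx": 0.8,"dy": -0.5,"dz": 0,"yaw": 0.014},{"dx": 0.9,"dy": -0.5,"dz": 0,"yaw": 0.014},{"dx": 0.9,"dy": -0.4,"dz": 0,"yaw": 0.014},{"dx": 0,"dy": 0,"dz": 0,"yaw": 0},{"dx": 0,"dy": 0,"dz": 0,"yaw": 0}]'

```text
clock: 5.93
position: [533.7, -86.6, 56.6]
orientation: [2.404, 2.022, 0.001]
wrist_force: [1.6, 0.6, 0.6]
width: 0.004
```

```bash
python3 ang.py w6.png -101
```

```text
5.9833 [533.67173098 -86.60832916  56.57771496] [2.40387069e+00 2.02203906e+00 7.44984269e-04] [-0.20603818 -0.15995986  0.51932219]
cap 4783 line angle -101.54 lateral mean -1.23 via mean -102.07 -8.9 6.7
empty 4649 line angle -101.57 lateral mean -0.43 via mean -101.38 -8.3 7.4
choke 1701 line angle -100.07 lateral mean -0.28 via mean -101.37 -18.0 17.8
```

Call:
servo_tool --series '[{"dx": -4,"dy": 1,"dz": 0,"yaw": 0},{"dx": -8,"dy": 2,"dz": 0,"yaw": 0},{"dx": -3,"dy": 0,"dz": 15,"yaw": 0},{"dx": 0,"dy": 0,"dz": 30,"yaw": 0},{"dx": 0,"dy": 0,"dz": 35,"yaw": 0},{"dx": 0,"dy": 0,"dz": 35,"yaw": 0},{"dx": 0,"dy": 0,"dz": 35,"yaw": 0},{"dx": 0,"dy": 0,"dz": 30,"yaw": 0},{"dx": -6,"dy": -6,"dz": 0,"yaw": -0.113},{"dx": -6,"dy": -6,"dz": 0,"yaw": -0.113}]'

```text
clock: 6.82
position: [506.9, -95.0, 238.7]
orientation: [2.618, 1.731, 0.004]
wrist_force: [-0.1, -0.6, -0.7]
width: 0.005
```

Call:
servo_tool --series '[{"dx": -9,"dy": -10,"dz": 0,"yaw": -0.113},{"dx": -9,"dy": -10,"dz": 0,"yaw": -0.113},{"dx": -9,"dy": -10,"dz": 0,"yaw": -0.113},{"dx": -9,"dy": -10,"dz": 0,"yaw": -0.113},{"dx": -9,"dy": -10,"dz": 0,"yaw": -0.113},{"dx": -9,"dy": -10,"dz": 0,"yaw": -0.113},{"dx": -9,"dy": -8,"dz": 0,"yaw": -0.113},{"dx": -9,"dy": -5,"dz": 0,"yaw": -0.113},{"dx": 0,"dy": 0,"dz": 0,"yaw": 0},{"dx": 0,"dy": 0,"dz": 0,"yaw": 0}]'

```text
clock: 7.65
position: [433.8, -168.2, 236.5]
orientation: [3.112, 0.424, -0.0]
wrist_force: [-0.0, 0.7, 0.2]
width: 0.009
```

```bash
python3 ang.py w7.png -101
```

```text
7.7 [ 434.40285037 -167.87562797  236.61229862] [3.11227750e+00 4.25876295e-01 5.94207652e-04] [-0.27691475 -0.61805122  0.12001996]
cap 1178 line angle -101.62 lateral mean -0.12 via mean -101.1 -8.0 7.8
```

View pics/w7.png

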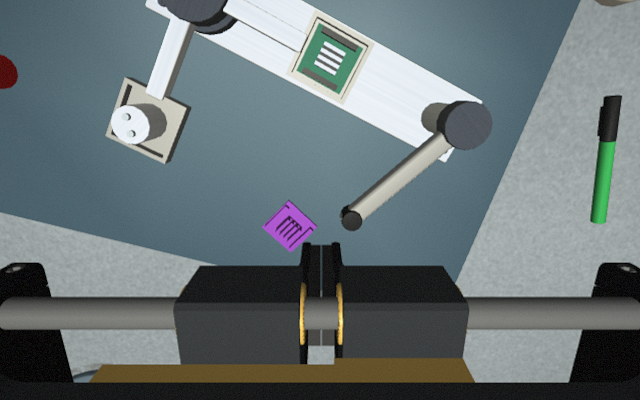

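Wrist view: board nest over the bar at (330,57), post cap at (466,126), parked probe tip at (351,218), purple look-alike at (289,225) untouched, capacitor still in its nest at (137,124).

```bash
python3 - <<'E'
from h import *
im=np.load('pics/wrist.npz')['im']
an=lambda p,q: np.degrees(np.arctan2(q[1]-p[1],q[0]-p[0])).round(2)
C=[toz('wrist',*p,44) for p in [(317,10),(374,39),(346,104),(287,77)]]
c=np.mean(C,0);print('nest c',c.round(1),[np.hypot(*(C[i]-C[i-1])[:2]).round(1) for i in range(4)],'sides',an(C[0],C[3]),an(C[1],C[2]),an(C[0],C[1]),an(C[3],C[2]))
po=toz('wrist',466,126,95);print('post',po.round(1))
# bar edges via bright mask at z=8
hsv=cv2.cvtColor(im,cv2.COLOR_RGB2HSV);m=((hsv[...,1]<30)&(hsv[...,2]>170)).astype(np.uint8)
lo=[];hi=[]
for u in list(range(225,285,4))+list(range(365,420,4)):
    v=np.nonzero(m[:240,u])[0]
    lo.append(toz('wrist',u,v.max()+.5,8)[:2]);hi.append(toz('wrist',u,v.min()-.5,8)[:2])
for n,a in(('lo',lo),('hi',hi)):
    a=np.array(a); k=np.polyfit(a[:,1],a[:,0],1); res=a[:,0]-np.polyval(k,a[:,1]); ok=abs(res)<2; k=np.polyfit(a[ok,1],a[ok,0],1)
    print(n,'dir',round(np.degrees(np.arctan2(-1,-k[0])),2),'x at nest y',np.polyval(k,c[1]).round(1),'at post y',np.polyval(k,po[1]).round(1),'at hub y',np.polyval(k,-24.3).round(1),ok.sum())
g=(hsv[...,0]>60)&(hsv[...,0]<85)&(hsv[...,1]>80);g[130:]=0
print(np.argwhere(g).mean(0)[::-1])
E
```

```text
nest c [ 538.8 -148.    44. ] [np.float64(59.2), np.float64(53.5), np.float64(58.3), np.float64(57.2)] sides 168.86 172.52 -99.06 -98.14
post [ 516.1 -262.1   95. ]
lo dir -116.64 x at nest y 479.6 at post y 422.3 at hub y 541.6 4
hi dir -92.34 x at nest y 566.9 at post y 562.2 at hub y 571.9 9
[330.65946724  59.23830094]
```

```bash
python3 - <<'E'
from h import *
im=np.load('pics/wrist.npz')['im']
hsv=cv2.cvtColor(im,cv2.COLOR_RGB2HSV);m=((hsv[...,1]<35)&(hsv[...,2]>165)).astype(np.uint8);m[172:]=0
c=[538.8,-148]
for n,us in (('lo',list(range(236,284,3))+list(range(352,412,3))),('hi',list(range(250,300,3))+list(range(380,440,3)))):
    a=[]
    for u in us:
        v=np.nonzero(m[:,u])[0]
        if len(v): a.append(toz('wrist',u,v.max()+.5 if n=='lo' else v.min()-.5,8)[:2])
    a=np.array(a)
    best=max((np.polyfit(a[[i,j],1],a[[i,j],0],1) for i in range(len(a)) for j in range(i) if abs(a[i,1]-a[j,1])>30),key=lambda k:(abs(a[:,0]-np.polyval(k,a[:,1]))<1).sum())
    ok=abs(a[:,0]-np.polyval(best,a[:,1]))<1.2;k=np.polyfit(a[ok,1],a[ok,0],1)
    print(n,ok.sum(),len(a),'dir',round(np.degrees(np.arctan2(-1,-k[0])),2),'x at nest,post,hub y',[np.polyval(k,y).round(1) for y in (-148,-262.1,-24.3)])
E
```

```text
lo 32 36 dir -101.1 x at nest,post,hub y [np.float64(503.9), np.float64(481.5), np.float64(528.2)]
hi 22 37 dir -100.35 x at nest,post,hub y [np.float64(573.8), np.float64(553.0), np.float64(596.4)]
```

Board nest and bar centreline agree within about 1 mm at the nest (538.8 against 538.9). Now I position for the probe arm.

Call:
servo_tool --series '[{"dx": -4,"dy": -17,"dz": 0,"yaw": 0.1},{"dx": -4,"dy": -17,"dz": 0,"yaw": 0.1},{"dx": -4,"dy": -17,"dz": 0,"yaw": 0.1},{"dx": -4,"dy": -17,"dz": 0,"yaw": 0.1},{"dx": -2,"dy": -17,"dz": 0,"yaw": 0.1},{"dx": 0,"dy": 0,"dz": -30,"yaw": 0},{"dx": 0,"dy": 0,"dz": -35,"yaw": 0},{"dx": 0,"dy": 0,"dz": -35,"yaw": 0},{"dx": 0,"dy": 0,"dz": -30,"yaw": 0},{"dx": 0,"dy": 0,"dz": -13,"yaw": 0}]'

```text
clock: 8.53
position: [414.9, -251.6, 89.9]
orientation: [-2.905, -1.181, 0.004]
wrist_force: [-0.5, -0.0, -0.1]
width: 0.0
```

```bash
python3 - <<'E'
from h import *
im,d=wsnap('w8.png')
s=telemetry.read_state();print(s['clock'],s['position'],s['orientation'],s['wrist_force'])
pv=np.array([516.5,-262]);prev=np.array(s['position'][:2])
for k,a in enumerate(np.linspace(148.6,80,13)):
    A=np.radians(a);u=np.array([np.cos(A),np.sin(A)]);n=np.array([-u[1],u[0]]);p=pv+90*u+20*n
    print(round(a,1),p.round(1),(p-prev).round(1));prev=p
E
```

```text
8.5833 [ 414.38330762 -251.27122786   89.01914902] [-2.90342299 -1.18062898  0.00567303] [-1.08203665  0.59747829 -1.89813626]
148.6 [ 429.3 -232.2] [14.9 19.1]
142.9 [ 432.7 -223.6] [3.4 8.5]
137.2 [ 436.9 -215.5] [4.2 8.2]
131.4 [ 441.9 -207.8] [5.  7.7]
125.7 [ 447.7 -200.6] [5.8 7.2]
120.0 [ 454.2 -194.1] [6.5 6.5]
114.3 [ 461.2 -188.2] [7.1 5.9]
108.6 [ 468.9 -183.1] [7.6 5.1]
102.9 [ 477.  -178.7] [8.1 4.4]
97.2 [ 485.5 -175.2] [8.5 3.5]
91.4 [ 494.3 -172.5] [8.8 2.7]
85.7 [ 503.3 -170.8] [9.  1.8]
80.0 [ 512.4 -169.9] [9.2 0.9]
```

View pics/w8.png

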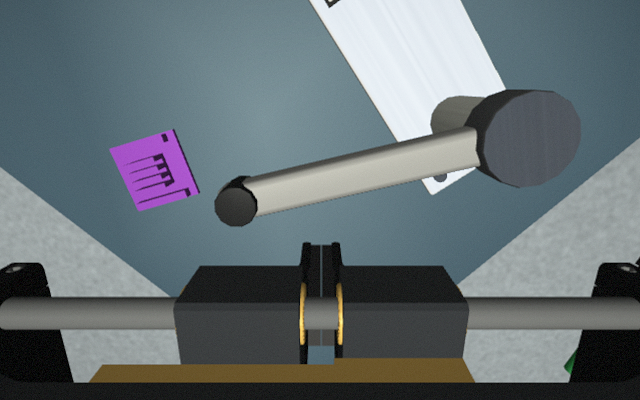

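Wrist view: arm from post cap (528,138) to tip cap (236,202), with the fingers (320,250) just short of its middle. Pushing round now.

Call:
servo_tool --series '[{"dx": 5,"dy": 6.4,"dz": 0,"yaw": 0},{"dx": 5,"dy": 6.4,"dz": 0,"yaw": 0},{"dx": 4.5,"dy": 6,"dz": 0,"yaw": 0},{"dx": 1.7,"dy": 4.3,"dz": 0,"yaw": -0.032},{"dx": 1.7,"dy": 4.3,"dz": 0,"yaw": -0.032},{"dx": 2.1,"dy": 4.1,"dz": 0,"yaw": -0.032},{"dx": 2.1,"dy": 4.1,"dz": 0,"yaw": -0.032},{"dx": 2.5,"dy": 3.8,"dz": 0,"yaw": -0.032},{"dx": 2.5,"dy": 3.8,"dz": 0,"yaw": -0.032},{"dx": 2.9,"dy": 3.6,"dz": 0,"yaw": -0.032}]'

```text
clock: 9.42
position: [448.1, -206.1, 95.3]
orientation: [3.023, 0.845, 0.004]
wrist_force: [0.2, -0.5, -0.7]
width: 0.011
```

Call:
servo_tool --series '[{"dx": 2.9,"dy": 3.6,"dz": 0,"yaw": -0.032},{"dx": 3.2,"dy": 3.3,"dz": 0,"yaw": -0.032},{"dx": 3.2,"dy": 3.3,"dz": 0,"yaw": -0.032},{"dx": 3.5,"dy": 2.9,"dz": 0,"yaw": -0.032},{"dx": 3.5,"dy": 2.9,"dz": 0,"yaw": -0.032},{"dx": 3.8,"dy": 2.6,"dz": 0,"yaw": -0.032},{"dx": 3.8,"dy": 2.6,"dz": 0,"yaw": -0.032},{"dx": 4.1,"dy": 2.2,"dz": 0,"yaw": -0.032},{"dx": 4.1,"dy": 2.2,"dz": 0,"yaw": -0.032},{"dx": 0,"dy": 0,"dz": 0,"yaw": 0}]'

```text
clock: 10.25
position: [480.8, -179.8, 95.3]
orientation: [3.114, 0.405, 0.006]
wrist_force: [0.2, -0.3, -0.2]
width: 0.005
```

```bash
python3 - <<'E'
from h import *
im,d=wsnap('w9.png')
s=telemetry.read_state();print(s['clock'],s['position'],s['orientation'],s['wrist_force'])
E
```

```text
10.3 [ 480.17150981 -180.12963082   95.00052233] [3.11395485 0.40661025 0.0047693 ] [-0.05682011  0.36224055  0.72353865]
```

View pics/w9.png

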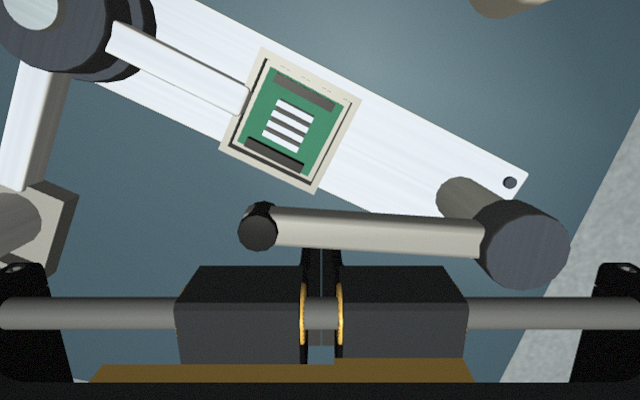

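Wrist view: arm on the fingers, tip cap at (258,227) and post cap at (527,243). It has about 22° to go to the board at (290,122).

Call:
servo_tool --series '[{"dx": 3.2,"dy": 1.4,"dz": 0,"yaw": -0.03},{"dx": 3.3,"dy": 1.3,"dz": 0,"yaw": -0.03},{"dx": 3.4,"dy": 1.1,"dz": 0,"yaw": -0.03},{"dx": 3.5,"dy": 0.9,"dz": 0,"yaw": -0.03},{"dx": 3.5,"dy": 0.8,"dz": 0,"yaw": -0.03},{"dx": 3.5,"dy": 0.7,"dz": 0,"yaw": -0.03},{"dx": 3.5,"dy": 0.6,"dz": 0,"yaw": -0.03},{"dx": 3.0,"dy": 0.4,"dz": 0,"yaw": -0.03},{"dx": 0,"dy": 0,"dz": 0,"yaw": 0},{"dx": 0,"dy": 0,"dz": 0,"yaw": 0}]'

```text
clock: 11.13
position: [505.8, -173.6, 94.2]
orientation: [3.141, 0.029, 0.002]
wrist_force: [-0.2, 0.9, 0.2]
width: 0.009
```

Call:
servo_tool --series '[{"dx": 1,"dy": 0,"dz": 0,"yaw": 0},{"dx": 1,"dy": 0,"dz": 0,"yaw": 0},{"dx": 1,"dy": 0,"dz": 0,"yaw": 0},{"dx": 0,"dy": 0,"dz": 0,"yaw": 0},{"dx": 0,"dy": 0,"dz": 0,"yaw": 0}]'

```text
clock: 11.55
position: [508.5, -173.9, 93.6]
orientation: [3.141, 0.027, 0.0]
wrist_force: [-0.0, -0.4, -0.4]
width: 0.005
```

Call:
servo_tool --series '[{"dx": 1,"dy": 0,"dz": 0,"yaw": 0},{"dx": 1,"dy": 0,"dz": 0,"yaw": 0},{"dx": 0,"dy": 0,"dz": 0,"yaw": 0},{"dx": 0,"dy": 0,"dz": 0,"yaw": 0}]'

```text
clock: 11.88
position: [510.5, -173.9, 93.5]
orientation: [3.141, 0.027, 0.0]
wrist_force: [-0.4, -0.2, 0.1]
width: 0.004
```

```bash
python3 - <<'E'
from h import *
im,d=wsnap('w10.png')
s=telemetry.read_state();print(s['clock'],s['position'],s['wrist_force'])
print([px('wrist',P) for P in [(516.5,-262,95),(539.5,-144,88)]])
E
```

```text
11.9333 [ 510.5206185  -173.93577598   93.55243137] [ 0.06060884 -0.12122979  0.38526569]
[[np.float64(521.9), np.float64(275.0)], [np.float64(253.6), np.float64(216.1)]]
```

View pics/w10.png

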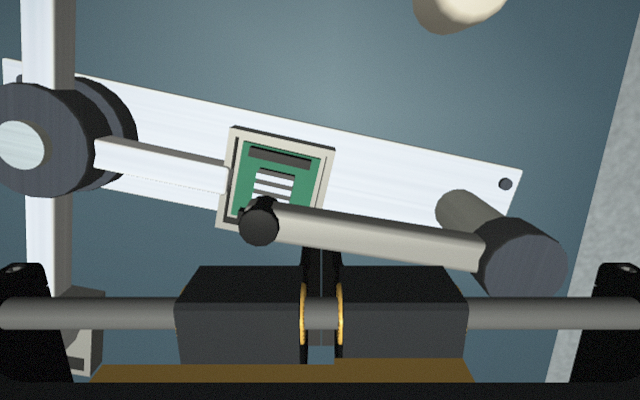

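Wrist view: tip cap at (258,221), a few pixels short of the stop position (254,216). Continuing in small steps until the force rises.

Call:
servo_tool --series '[{"dx": 1,"dy": 0,"dz": 0,"yaw": 0},{"dx": 1,"dy": 0,"dz": 0,"yaw": 0},{"dx": 0,"dy": 0,"dz": 0,"yaw": 0},{"dx": 0,"dy": 0,"dz": 0,"yaw": 0}]'

```text
clock: 12.27
position: [512.6, -173.9, 93.6]
orientation: [3.141, 0.026, 0.0]
wrist_force: [-0.9, 0.5, -0.1]
width: 0.009
```

Call:
servo_tool --series '[{"dx": 1,"dy": 0,"dz": 0,"yaw": 0},{"dx": 0.5,"dy": 0,"dz": 0,"yaw": 0},{"dx": 0,"dy": 0,"dz": 0,"yaw": 0},{"dx": 0,"dy": 0,"dz": 0,"yaw": 0}]'

```text
clock: 12.6
position: [514.0, -173.8, 93.6]
orientation: [3.141, 0.027, 0.0]
wrist_force: [-0.5, -0.4, -0.8]
width: 0.007
```

Call:
servo_tool --series '[{"dx": 1,"dy": 0,"dz": 0,"yaw": 0},{"dx": 0.5,"dy": 0,"dz": 0,"yaw": 0},{"dx": 0,"dy": 0,"dz": 0,"yaw": 0},{"dx": 0,"dy": 0,"dz": 0,"yaw": 0}]'

```text
clock: 12.93
position: [514.4, -173.9, 93.4]
orientation: [-3.141, -0.026, 0.003]
wrist_force: [-4.8, -0.3, 2.1]
width: 0.001
```

```bash
cat > tip.py <<'E'
from h import *
import sys
im,d=wsnap(sys.argv[1]); s=telemetry.read_state();print(s['clock'],s['position'],s['wrist_force'])
g=cv2.cvtColor(im,cv2.COLOR_RGB2GRAY)
m=(g<75).astype(np.uint8);m[245:]=0;m[:,:200]=0;m[:,330:]=0;m=cv2.morphologyEx(m,cv2.MORPH_OPEN,np.ones((9,9),np.uint8))
n,l,st,c=cv2.connectedComponentsWithStats(m)
for i in range(1,n):
    if st[i,4]>300: print(st[i],c[i].round(1),toz('wrist',*c[i],88).round(1))
E
python3 tip.py w11.png
```

```text
12.9833 [ 514.39271576 -173.90049764   93.3880553 ] [-4.7987266  -1.39494141  3.30828665]
[ 238  194   43   50 1574] [260.7 220.1] [ 541.6 -147.1   88. ]
```

The force rose to 4.8 N and the motion stalled, so the arm is on its stop. Backing off and checking from above.

Call:
servo_tool --series '[{"dx": -3,"dy": 0,"dz": 0,"yaw": 0},{"dx": -8,"dy": 0,"dz": 0,"yaw": 0},{"dx": -12,"dy": 0,"dz": 0,"yaw": 0},{"dx": -15,"dy": 0,"dz": 5,"yaw": 0.05},{"dx": -15,"dy": 0,"dz": 25,"yaw": 0.05},{"dx": -15,"dy": 0,"dz": 35,"yaw": 0.05},{"dx": -12,"dy": 0,"dz": 40,"yaw": 0.05},{"dx": 0,"dy": 0,"dz": 40,"yaw": 0.05},{"dx": 0,"dy": 0,"dz": 15,"yaw": 0},{"dx": 0,"dy": 0,"dz": 0,"yaw": 0}]'

```text
clock: 13.82
position: [438.2, -174.6, 258.3]
orientation: [3.107, 0.417, 0.016]
wrist_force: [0.6, 0.2, 0.3]
width: 0.006
```

```bash
python3 tip.py w12.png; python3 - <<'E'
from h import *
im,d=snap('top','top2.png'); w=cv2.imread('pics/w12.png')
t=cv2.imread('pics/top2.png')[140:300,230:470]
cv2.imwrite('pics/f.png',np.vstack([w[:250],cv2.resize(t,(480,320),interpolation=cv2.INTER_CUBIC)[:, :480] if 0 else cv2.copyMakeBorder(cv2.resize(t,(480,320),interpolation=cv2.INTER_CUBIC),0,0,0,160,cv2.BORDER_CONSTANT)]))
E
```

```text
13.8667 [ 436.71171346 -174.28551066  255.64856908] [-0.34003646  0.33802359  0.2269723 ]
```

View pics/f.png

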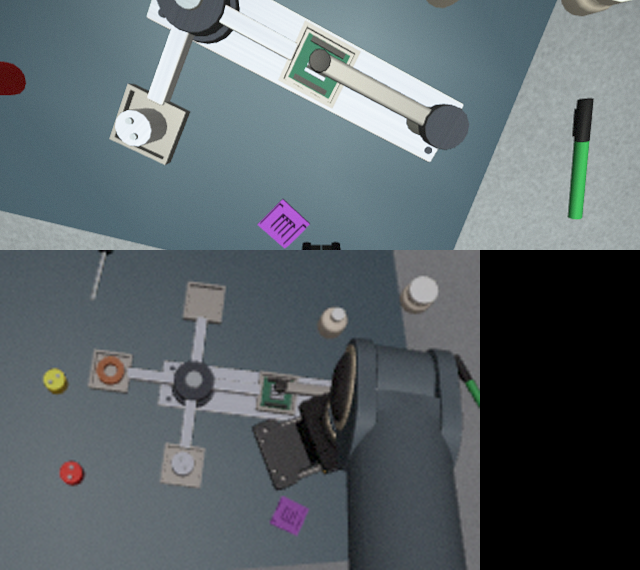

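The tip cap at (319,61) sits over the board nest, whose corners run about (317,22) to (327,106). The bystanders are where they were. One numeric check in this view:

```bash
python3 - <<'E'
from h import *
im=np.load('pics/wrist.npz')['im']
an=lambda p,q: np.degrees(np.arctan2(q[1]-p[1],q[0]-p[0])).round(2)
t=toz('wrist',319.5,61,88);po=toz('wrist',446,127,95)
print('tip',t.round(1),'post',po.round(1),'arm dir',an(po,t),np.hypot(*(t-po)[:2]))
hsv=cv2.cvtColor(im,cv2.COLOR_RGB2HSV);g=((hsv[...,0]>60)&(hsv[...,0]<90)&(hsv[...,1]>70)).astype(np.uint8);g[130:]=0;g[:,380:]=0
r=cv2.minAreaRect(cv2.findNonZero(cv2.morphologyEx(g,cv2.MORPH_OPEN,np.ones((3,3)))));print(r,'board',toz('wrist',*r[0],36).round(1))
C=[toz('wrist',*p,44) for p in [(306,22),(359,47),(332,106),(281,78)]];print('nest',np.mean(C,0).round(1))
print('target px: test spot',px('wrist',[540,-147,44]))
E
```

```text
tip [ 539.3 -147.    88. ] post [ 516.8 -263.2   95. ] arm dir 79.05 118.35382265669095
((318.5000305175781, 65.5), (46.0629997253418, 49.64070510864258), 26.56505012512207) board [ 538.9 -146.3   36. ]
nest [ 539.9 -147.    44. ]
target px: test spot [np.float64(319.5), np.float64(63.9)]
```

Tip (539.3, -147.0), board (538.9, -146.3) and nest (539.9, -147.0) agree within about 1 mm, and the arm's direction of 79.05° is the post-to-hub direction. Handing in.

```bash
python3 -c "
from station import arm,telemetry
print(telemetry.read_state()['clock'],arm.finish_job())"
```

```text
the job is handed in; nothing more can be done
13.9167 None
```

The job is done and handed in at 13.9 s. I pushed the board's spoke about 63° counter-clockwise with the closed fingertips, so its nest stands over the base bar. I then pushed the probe arm round until it stalled on its stop, at about 5 N, and backed the gripper clear.

**Final check, wrist view from above:**

| | x (mm) | y (mm) |
|---|---|---|
| Probe tip | 539.3 | -147.0 |
| Board centre | 538.9 | -146.3 |
| Nest centre | 539.9 | -147.0 |

- **Probe arm:** it points at 79.05°, and the post-to-hub line is about 79.0°.
- **Small disagreement:** the spoke angle measured -101.5° to -101.6°, while the hub-to-post line measured -100.75° to -101.1°. That is at most about 1–2 mm sideways at the nest. I left it, because the nest centre measured within about 1 mm of the bar's centreline.
- **Everything else:** in the last pictures the capacitor and choke are still in their nests. The bystanders and look-alikes in view look unmoved; the pliers and parts tray were outside those views, but I never worked near them.
- **Refused call:** my first two move calls were rejected for missing keys, and nothing moved.

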